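Square up a stack of spot plates

ROBOT

A 7-joint arm with a two-finger parallel gripper is mounted at the origin on the work surface. World frame = base frame: x ahead of the robot, y to its left, z up, the work surface at z = 0. Lengths are in m, angles in rad, forces in N, time in s.
With the tool pointing down it reaches from about 0.425 to 0.925 m from the base axis. Payload 6.8 kg.
Tool frame: the origin (TCP) lies on the front face of the gripper's body, between the roots of the fingers; the fingertips stand 73 mm ahead of it and the grasp point (between the pads) lies 54 mm ahead of it (env.nose_length is the distance from the TCP to the fingertips, in m); z points along the fingers, y is the line along which they close (so a half turn about z gives the same grasp; the last joint's range is limited). The gripper opens to 85 mm and grips with 20 to 120 N. Pads are 22 mm wide; open, the fingers measure 114 mm over their backs; the gripper's body (76 mm by 85 mm) begins 54 mm behind the grasp point. The pads swing forward as they close: fully open they stand 13 mm farther back than shut.
Start: joints at [1.065, 0.477, 0.022, 1.555, -0.011, 1.109, -0.083], TCP at [0.261, -0.622, 0.304] pointing down, gripper open.
Joint ranges: [-2.96, 2.96], [-0.34, 2.1], [-1.41, 1.46], [0.24, 2.44], [-1.37, 4.51], [0.17, 1.92], [-2.96, 2.96]. Speed limits (rad/s): [2.39, 2.39, 3.14, 3.14, 3.14, 3.14, 3.14].

INTERFACE

Orientations are given as a unit quaternion [w, x, y, z].
In Python, from cell import env, kin, camera, calibration, job gives the robot as it stands. The module is installed in compiled form; this text tells all that it offers. Calls block until the motion is done:
- env.reach(position, orientation): joint-space move of the TCP to a pose.
- env.movel(position, velocity=0.15, rot=None, stop_force=None): straight line of the TCP; rot=None keeps the orientation; velocity is the mean speed in m/s. With stop_force (N) it stops when the force on the tool has changed by that much, and returns True; else False.
- env.goto_joints(angles): joint-space move.
- env.grip(opening, f_grip=None): finger opening in m; f_grip is the grip in N (None keeps the last); returns when the fingers have stopped.
- env.dwell(seconds).
- kin.inverse_kinematics(position, orientation): joint angles nearest the present ones, or None.
- env.get_state(): the state.
- camera(name): name is "scene" or "top" or "wrist"; returns (picture, depth): 384x512x3 uint8, blue, green, red; 384x512 float32, m along the optical axis (not along the pixel's ray), 0 where there is no reading.
- calibration(name): a dict with "fx", "fy", "cx", "cy" (pixels), "k1" (the pictures are not rectified: a ray, as slopes to the right and down, at radius r is drawn at 1 + k1 r^2 times it, then the intrinsics apply), "rvec" (rotation vector, rad) and "tvec" (3), from world to camera coordinates, as OpenCV has them. Camera axes: x right, y down, z forward; pixel columns grow to the right and rows downward; lengths in m; the calibration is good to about 2 mm. A picture is of the moment at which its call begins: read the wrist's pose just before it. calibration takes no time and is no camera call; for the wrist camera it gives the pose at the moment of the call.
A pose or a line that the arm cannot do raises env.PlanningError and nothing moves.
- job.job_done(): hands the job in; it is judged then, once.
The state is a dict: "time": time; "qpos": joint angles; "joint_velocities": joint speeds; "joint_torque": joint torques, N m; "tcp_pos": TCP position; "orientation": TCP orientation; "force": force on the tool from outside, world axes, zero at the start; "torque": the same for the moment, N m; "opening": finger opening in m; "gripper_force": force on a finger pad.
Only numpy, scipy, OpenCV 4.12 (cv2) and the standard library are available. Lean on these libraries where they do the work, as an engineer would, in place of code of your own. Each camera call takes 0.05 s, during which the arm holds its last target. There are 200 camera calls.

TASK

Lay the spot plate from the rest block lengthwise on top of the untidy stack of three on the tray and let go of it. Then tap the whole stack square: first against the sprung stop at the short ends, then against the sprung stop along the long side, tapping again as needed, until all four plates lie with their edges flush. Tap gently - each stop must give a little, but never by more than 6 mm - and leave everything else on the bench where it is.

Things in the scene. Friction and masses are not known exactly. Their poses are not given: they have to be found in the camera images.
- tray: Fixed grey squaring tray, a flat plate 220 (x) x 190 (y) x 8 mm thick; origin at the centre of its underside, x along the long side, z up. Two sprung aluminium stop bars stand on it as an L, square to its axes: the end stop on its +x side, for the plates' short edges, and the side stop on its +y side, for their long edges.
- zone_x (a point): On the tray top, 68 mm from the tray centre in its +x: middle of the range of the end stop. The bar is spring-loaded, 6 mm thick, 75 mm long along the tray's y, standing 26 mm above the tray. Its housing is adjustable and how it is set is not reported: the bar's face towards the stack, unpressed, lies anywhere from 12 mm before to 12 mm beyond this point.
- zone_y (a point): On the tray top, 54 mm from the tray centre in its +y: middle of the range of the side stop. The bar is spring-loaded, 6 mm thick, 110 mm long along the tray's x, standing 26 mm above the tray. Its housing is adjustable and how it is set is not reported: the bar's face towards the stack, unpressed, lies anywhere from 12 mm before to 12 mm beyond this point.
- gauge_x (a joint): How far the end stop bar is pushed back by its spring, m: 0 unpressed, grows as it is pushed to the tray's +x, 0.010 at the end. Spring 1.5 N per mm, returns by itself. A tap that reaches it shows over 0.001; over 0.006 is too hard.
- gauge_y (a joint): How far the side stop bar is pushed back by its spring, m: 0 unpressed, grows as it is pushed to the tray's +y, 0.010 at the end. Spring 1.5 N per mm, returns by itself. A tap that reaches it shows over 0.001; over 0.006 is too hard.
- rest: Fixed grey plastic rest block, 70 (x) x 36 (y) x 30 mm tall, origin at the centre of its underside; the fourth plate lies across its top, overhanging it by 12 mm along both long sides.
- plate_1: White ceramic spot plate with six shallow wells marked on top, 90 x 60 x 6 mm; the lowest of the untidy stack on the tray (underside 8 mm above the bench). Origin: centre of the underside; x along the 90 mm length, y along the 60 mm width, z up. About 80 g (varies), glazed and brittle: push with under 9 N; slippery, the whole stack slides at 1 to 2 N.
- plate_2: Like plate_1; lies on plate_1. Origin: centre of the underside; x along the 90 mm length, y along the 60 mm width, z up. About 80 g (varies), glazed and brittle: push with under 9 N; slippery, the whole stack slides at 1 to 2 N.
- plate_3: Like plate_1; lies on plate_2, the top of the untidy stack (its top is 26 mm above the bench). Origin: centre of the underside; x along the 90 mm length, y along the 60 mm width, z up. About 80 g (varies), glazed and brittle: push with under 9 N; slippery, the whole stack slides at 1 to 2 N.
- plate_4: Like plate_1; lies alone on the rest block, its underside 30 mm above the bench and its length along the block's. Origin: centre of the underside; x along the 90 mm length, y along the 60 mm width, z up. About 80 g (varies), glazed and brittle: push with under 9 N; slippery, the whole stack slides at 1 to 2 N.
- reagent_bottle: white plastic reagent bottle, 60 mm across, 120 mm tall; origin under its centre. Bystander
- amber_jar: amber glass jar with black cap, 50 mm across, 75 mm tall; origin under its centre. Bystander
- beaker: small open glass beaker, 56 mm across, 70 mm tall; origin under its centre. Bystander
- lab_spatula: slim steel lab spatula with a white handle, 180 mm long, lying on the bench. Bystander
- tip_box: grey closed pipette-tip box, 85 x 120 x 45 mm; origin under its centre. Bystander
- ref_weight: steel balance weight with a knob, 22 mm across, 40 mm tall, standing between the tray and the rest block; origin under its centre. Bystander
- petri_dish: low glass dish, 80 mm across, 16 mm tall; origin under its centre, lying nearest the robot. Bystander

How it is judged:
On the way, in this order (a step that is already met when the one before it is completed fails the run):
1. the fourth plate lies flat on the stack of three, within 35 mm of the plate under it, and is let go (z of plate_1 in the frame of tray between 0.0055 and 0.0105 m and angle between each of plate_1, plate_2, plate_3, plate_4's own z axis and vertical below 0.05 rad and z of plate_2 in the frame of tray between 0.0115 and 0.0165 m and z of plate_3 in the frame of tray between 0.0175 and 0.0225 m and z of plate_4 in the frame of tray between 0.0235 and 0.0285 m and linear speed of each of plate_1, plate_2, plate_3, plate_4 below 0.01 m/s and horizontal distance between plate_4 and plate_3 below 0.035 m and contact force between the fingers and plate_4 below 0.05 N), for 0.2 s.
2. the stack is tapped against the end stop, so that it gives by over 1 mm (value of joint gauge_x above 0.001 m), for 0.03 s.
3. then the stack is tapped against the side stop, so that it gives by over 1 mm (value of joint gauge_y above 0.001 m), for 0.03 s.
At the end, for the whole second after the job is handed in: All four plates lie flat and still on one another on the tray in their order, the fourth on top, centres within 3 mm and lengths within 2 degrees of one another, the stack shifted towards both stops (each plate's centre more than 6 mm from the tray's centre line towards either stop) (z of plate_1 in the frame of tray between 0.0055 and 0.0105 m and angle between each of plate_1, plate_2, plate_3, plate_4's own z axis and vertical below 0.05 rad and z of plate_2 in the frame of tray between 0.0115 and 0.0165 m and z of plate_3 in the frame of tray between 0.0175 and 0.0225 m and z of plate_4 in the frame of tray between 0.0235 and 0.0285 m and horizontal distance between plate_1 and plate_2 below 0.003 m and angle between the x axis of plate_1 and the x axis of plate_2, either way round below 0.035 rad and horizontal distance between each of plate_1, plate_2 and plate_3 below 0.003 m and angle between the x axis of each of plate_1, plate_2 and the x axis of plate_3, either way round below 0.035 rad and horizontal distance between each of plate_1, plate_2, plate_3 and plate_4 below 0.003 m and angle between the x axis of each of plate_1, plate_2, plate_3 and the x axis of plate_4, either way round below 0.035 rad and x of each of plate_1, plate_2, plate_3, plate_4 in the frame of tray above 0.006 m and y of each of plate_1, plate_2, plate_3, plate_4 in the frame of tray above 0.006 m and linear speed of each of plate_1, plate_2, plate_3, plate_4 below 0.01 m/s); the robot touches nothing.
It fails at once if a stop is pushed back by more than 6 mm: tapped too hard (value of joint any of gauge_x, gauge_y above 0.006 m).
It fails at once if a plate of the stack is knocked or pressed with more than 30 N by the fingers (contact force between the fingers and plate_1 above 30 N or contact force between the fingers and plate_2 above 30 N or contact force between the fingers and plate_3 above 30 N).
It fails at once if a bystander is moved by more than 20 mm (distance of any of reagent_bottle, amber_jar, beaker, lab_spatula, tip_box, ref_weight, petri_dish from where it was at the start of the episode above 0.02 m).
It also fails if it takes over 72 s, if anything falls off the work surface, if the arm or the gripper's body presses on something with over 40 N, if the wrist force passes 120 N, or if a joint passes its speed limit or range.

## Working session

There is one attempt and no reset: what is moved stays moved. The work goes in short steps, each a Python script; the robot and the scene stay as the last script left them, time stands still between calls to the robot, and variables do not carry over. Pictures are saved under pics/ and viewed, at most 10 in all, crops included, and the job is handed in when it is done.

```bash
mkdir -p pics; cat > h.py <<'E'
import numpy as np, cv2
from cell import env,kin,camera,calibration,job
def ray(c,uv):
    x=(uv[0]-c['cx'])/c['fx']; y=(uv[1]-c['cy'])/c['fy']
    rd=np.hypot(x,y); r=rd
    for _ in range(20): r=rd/(1+c['k1']*r*r)
    s=r/rd if rd>0 else 1
    R=cv2.Rodrigues(np.array(c['rvec'],float))[0]; t=np.array(c['tvec'],float).ravel()
    return -R.T@t, R.T@np.array([x*s,y*s,1])
def onz(c,uv,z):
    o,d=ray(c,uv); return o+d*(z-o[2])/d[2]
def cloud(c,dep):
    h,w=dep.shape; u,v=np.meshgrid(np.arange(w),np.arange(h))
    x=(u-c['cx'])/c['fx']; y=(v-c['cy'])/c['fy']; rd=np.hypot(x,y); r=rd.copy()
    for _ in range(20): r=rd/(1+c['k1']*r*r)
    s=np.where(rd>0,r/np.maximum(rd,1e-9),1)
    P=np.stack([x*s*dep,y*s*dep,dep],-1)
    R=cv2.Rodrigues(np.array(c['rvec'],float))[0]; t=np.array(c['tvec'],float).ravel()
    W=(P-t)@R; W[dep<=0]=np.nan; return W
E
python3 - <<'E'
from h import *
s=env.get_state(); print(s['time'],s['tcp_pos'],s['orientation'],s['opening'])
for n in ('top','scene'):
    c=calibration(n); p,d=camera(n); cv2.imwrite(f'pics/{n}0.png',p); np.savez(f'{n}0.npz',p=p,d=d)
    R=cv2.Rodrigues(np.array(c['rvec'],float))[0]; print(n,-R.T@np.array(c['tvec']).ravel(),c['fx'])
E
```

```text
0.0 [ 0.26130297 -0.62187466  0.30294211] [-8.62274370e-04  9.80279356e-01  1.97614706e-01 -2.60608821e-04] 0.08531322911178503
top [0.33119064 0.01972134 1.53685504] 452.47099268056047
scene [ 1.07105924 -0.42556811  0.9382205 ] 362.9006634126051
```

View pics/top0.png

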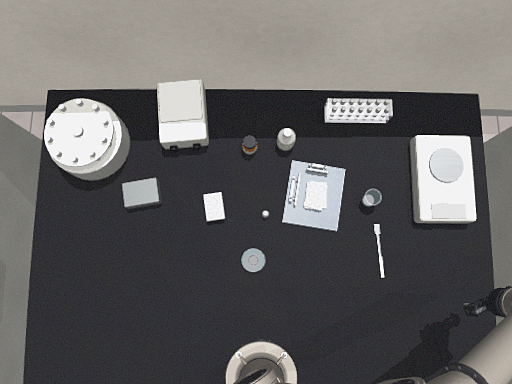

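View pics/scene0.png

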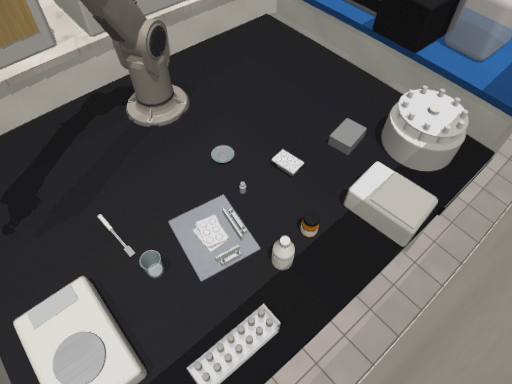

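The top view (world +x up, +y left) shows the tray at about (314,195), with the end stop at (317,167) and the side stop at (293,190). The stack is at (316,196), plate_4 at (214,207), the weight at (265,214) and the dish at (253,260). Next I'll measure these coarsely.

```bash
python3 - <<'E'
from h import *
z=np.load('top0.npz'); c=calibration('top'); W=cloud(c,z['d']); p=z['p']; hsv=cv2.cvtColor(p,cv2.COLOR_BGR2HSV)
def rects(mask,x0,x1,y0,y1,zz,amin=60):
    m=np.zeros_like(mask); m[y0:y1,x0:x1]=mask[y0:y1,x0:x1]
    for k in cv2.findContours(m,cv2.RETR_EXTERNAL,cv2.CHAIN_APPROX_NONE)[0]:
        if cv2.contourArea(k)<amin: continue
        q=np.array([onz(c,a[0],zz)[:2] for a in k],np.float32)
        r=cv2.minAreaRect(q); print(zz,np.round(r[0],4),np.round(r[1],4),round(r[2],1), np.round(cv2.boxPoints(r),3).tolist())
g=p.min(2)
m=(g>110).astype(np.uint8)*255
rects(m,270,355,150,240,.008)
rects(m,195,235,185,230,.036)
rects((g>205).astype(np.uint8)*255,300,332,178,212,.026)
rects((g>90).astype(np.uint8)*255,255,275,205,222,.02,10)
print(W[207,214],W[196,316],W[225,300],W[214,265],g[225,300],p[196,316],p[225,300])
for n,u in dict(end=(317,167),side=(293,190),bottle=(286,139),jar=(249,144),beaker=(371,198),dish=(253,260),tip=(141,193)).items(): print(n,W[u[1],u[0]].round(3))
E
```

```text
0.008 [ 0.6063 -0.1779] [0.1896 0.223 ] 80.9 [[0.48100000619888306, -0.2540000081062317], [0.7009999752044678, -0.289000004529953], [0.7310000061988831, -0.10199999809265137], [0.5109999775886536, -0.06700000166893005]]
0.036 [0.5596 0.163 ] [0.0934 0.0637] 8.8 [[0.5090000033378601, 0.18700000643730164], [0.5180000066757202, 0.12399999797344208], [0.6110000014305115, 0.13899999856948853], [0.6010000109672546, 0.20200000703334808]]
0.026 [ 0.6104 -0.1861] [0.078  0.1131] 80.8 [[0.5479999780654907, -0.2160000056028366], [0.6600000262260437, -0.23399999737739563], [0.671999990940094, -0.15700000524520874], [0.5609999895095825, -0.13899999856948853]]
0.02 [ 0.5396 -0.0101] [0.0205 0.0203] 0.4 [[0.5289999842643738, -0.0], [0.5289999842643738, -0.019999999552965164], [0.550000011920929, -0.019999999552965164], [0.550000011920929, 0.0]]
[0.55678882 0.16186091 0.03188   ] [ 0.59853607 -0.18292582  0.0256401 ] [ 0.5021356  -0.13025642 -0.00058978] [ 0.53444105 -0.00985153  0.03320324] 103 [240 239 238] [115 106 103]
end [ 0.701 -0.189  0.021]
side [ 0.622 -0.106  0.006]
bottle [ 0.778 -0.077  0.093]
jar [0.766 0.046 0.07 ]
beaker [ 0.596 -0.376  0.009]
dish [0.382 0.029 0.012]
tip [0.598 0.406 0.056]
```

```bash
cat >> h.py <<'E'
def q(yaw): return [0,np.cos(yaw/2),np.sin(yaw/2),0]
E
python3 - <<'E'
from h import *
def snap(n):
    env.dwell(.2); c=calibration('wrist'); p,d=camera('wrist'); cv2.imwrite(f'pics/{n}.png',p); np.savez(f'{n}.npz',p=p,d=d,**{k:np.array(v) for k,v in c.items()})
    R=cv2.Rodrigues(np.array(c['rvec'],float))[0]; print(n,-R.T@np.array(c['tvec']).ravel(),R[2],env.get_state()['time'])
env.reach([.55,-.178,.30],q(-.16)); snap('tray')
env.reach([.52,.163,.25],q(.155)); snap('rest')
E
```

```text
tray [ 0.63319581 -0.19171311  0.36933873] [-0.32229728  0.05213438 -0.94520181] 2.2667
rest [0.60406307 0.17507211 0.31951773] [-0.32221654 -0.05011427 -0.9453386 ] 3.8167
```

View pics/tray.png

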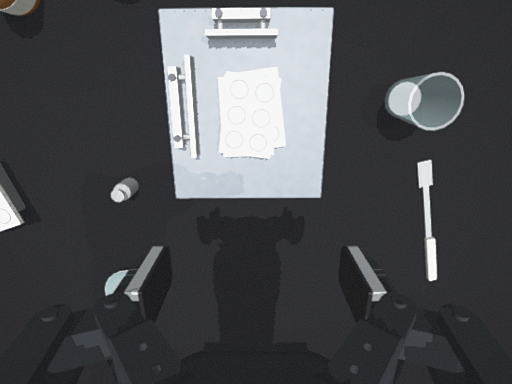

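View pics/rest.png

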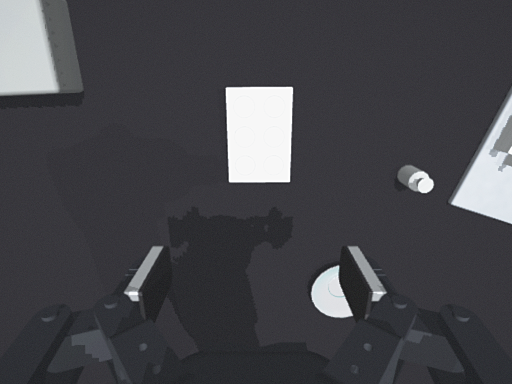

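The tray view shows the end bar at row ~33 (cols 205–277), the side bar running from (190,57) to (196,157), and the stack around (251,112). The rest view shows plate_4 at (227–293, 87–183).

```bash
python3 - <<'E'
from h import *
def L(n):
    z=np.load(n+'.npz'); c={k:z[k] for k in ('fx','fy','cx','cy','k1','rvec','tvec')}; return z['p'],z['d'],c
def rect(c,m,zz,amin=500):
    for k in cv2.findContours(m.astype(np.uint8),cv2.RETR_EXTERNAL,cv2.CHAIN_APPROX_NONE)[0]:
        if cv2.contourArea(k)<amin: continue
        Q=np.array([onz(c,a[0],zz)[:2] for a in k],np.float32); r=cv2.minAreaRect(Q)
        b=cv2.boxPoints(r); e=[b[1]-b[0],b[2]-b[1]]; l=max(e,key=np.linalg.norm); yaw=np.degrees(np.arctan(l[1]/l[0]))
        print(zz,np.round(r[0],4),np.round(np.sort(r[1]),4),'yaw',round(yaw,2)); yield r,yaw
p,d,c=L('rest'); g=p.min(2).copy(); m=np.zeros_like(g); m[70:200,200:320]=g[70:200,200:320]>150
list(rect(c,m,.036)); W=cloud(c,d); print(W[135,260])
p,d,c=L('tray'); g=p.min(2); m=np.zeros_like(g); m[2:202,155:340]=g[2:202,155:340]>100
(r,yaw),=rect(c,cv2.morphologyEx(m,cv2.MORPH_CLOSE,np.ones((9,9))),.008)
W=cloud(c,d)
C=np.array(r[0]); a=np.radians(yaw); ex=np.array([np.cos(a),np.sin(a)]); ey=np.array([-np.sin(a),np.cos(a)])
T=lambda P:np.stack([(P[...,:2]-C)@ex,(P[...,:2]-C)@ey,P[...,2]],-1)
V=T(W)
for nm,u in dict(endL=(210,38),endR=(272,38),sideT=(194,65),sideB=(199,150)).items(): print(nm,T(onz(c,u,.034)).round(4))
# high-depth masks
hi=(V[...,2]>.030)&(abs(V[...,0])<.11)&(abs(V[...,1])<.09)
e=V[hi&(V[...,0]>.052)&(abs(V[...,1])<.035)]; print('end x min',np.percentile(e[:,0],[2,10,50,90]))
e=V[hi&(V[...,1]>.038)&(abs(V[...,0])<.045)]; print('side y min',np.percentile(e[:,1],[2,10,50,90]))
s=(V[...,2]>.019)&(V[...,2]<.03)&(abs(V[...,0])<.065)&(V[...,1]<.04)&(abs(V[...,1])<.06)
P=V[s&(V[...,2]>.0235)]; print('stack top z',np.median(P[:,2]),len(P))
# white stack outline
w=np.zeros_like(g); w[60:165,208:300]=g[60:165,208:300]>225
print(rect(c,w,.026).__next__()[0]); print('C',C,yaw)
ys,xs=np.where(w); k=np.stack([xs,ys],1); t=T(np.array([onz(c,u,.026) for u in k])); print('stack ext',t[:,:2].min(0),t[:,:2].max(0))
cv2.imwrite('pics/crop.png',cv2.resize(p[0:205,150:345],None,fx=2.9,fy=2.9,interpolation=cv2.INTER_CUBIC))
E
```

```text
0.036 [0.5582 0.164 ] [0.0611 0.0908] yaw 9.12
[0.55996887 0.16324689 0.03540538]
0.008 [ 0.6052 -0.1775] [0.1896 0.2191] yaw -8.91
endL [0.0757 0.036  0.034 ]
endR [ 0.0754 -0.0274  0.034 ]
sideT [0.05   0.0541 0.034 ]
sideB [-0.0407  0.0546  0.034 ]
end x min [0.07824214 0.07891539 0.08281381 0.10060961]
side y min [0.03841088 0.04023321 0.0556363  0.06274465]
stack top z 0.025560803617365374 4295
0.026 [ 0.603  -0.1841] [0.0771 0.1015] yaw -10.45
((0.6030299067497253, -0.18412508070468903), (0.07705769687891006, 0.10153110325336456), 79.54801940917969)
C [ 0.60521424 -0.17746729] -8.906095
stack ext [-0.05237324 -0.04449214] [0.04896616 0.03280759]
```

View pics/crop.png

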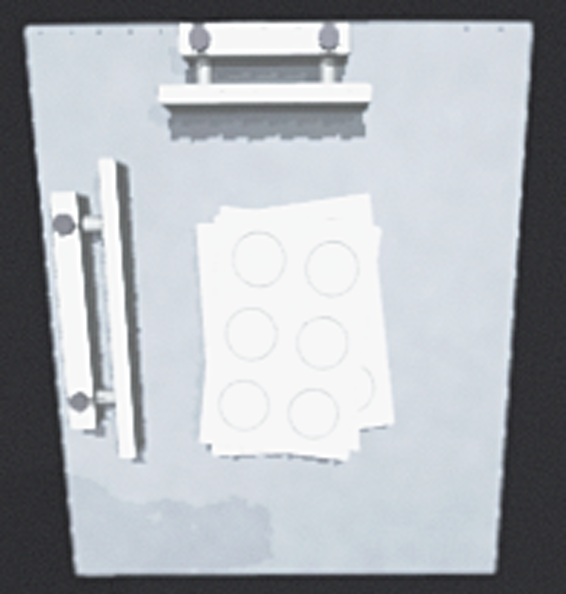

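```bash
python3 - <<'E'
from h import *
z=np.load('tray.npz'); c={k:z[k] for k in ('fx','fy','cx','cy','k1','rvec','tvec')}
W=cloud(c,z['d'])
tcp=np.array([.55,-.178,.30]); a=-.16
X=np.array([np.cos(a),np.sin(a)]);Y=np.array([np.sin(a),-np.cos(a)])
V=np.stack([(W[...,:2]-tcp[:2])@X,(W[...,:2]-tcp[:2])@Y,tcp[2]-W[...,2]],-1)
m=(V[...,2]<.12)&(V[...,2]>-.05)&(abs(V[...,0])<.06)
for s in (-1,1):
    P=V[m&(V[...,1]*s>0)]; print(len(P),'fwd pct',np.percentile(P[:,2],[50,90,99,100]).round(4),'tip pts x/y', P[P[:,2]>np.percentile(P[:,2],99.3)-.006][:,:2].min(0).round(4),P[P[:,2]>np.percentile(P[:,2],99.3)-.006][:,:2].max(0).round(4))
print(env.nose_length, env.get_state()['tcp_pos'])
for u in [(158,250),(150,270),(135,293),(352,250),(362,270),(378,293)]: print(u,V[u[1],u[0]].round(4))
c3=onz(c,(249,116),.026); print('plate3',c3, 'wells dir',[onz(c,(150+x/2.9,y/2.9),.026).round(4) for x,y in ((295.5,264),(278,409))])
E
```

```text
16768 fwd pct [0.     0.0316 0.0544 0.0611] tip pts x/y [-0.011  -0.0552] [ 0.012  -0.0419]
16881 fwd pct [-0.0001  0.0315  0.0542  0.0609] tip pts x/y [-0.0105  0.0424] [0.0119 0.0569]
0.0726 [0.52046085 0.16191338 0.25009324]
(158, 250) [ 0.0113 -0.0451  0.052 ]
(150, 270) [ 0.0113 -0.0435  0.0361]
(135, 293) [ 0.0098 -0.0452  0.0233]
(352, 250) [0.011  0.0459 0.0525]
(362, 270) [0.0115 0.0448 0.0357]
(378, 293) [0.011  0.0462 0.0218]
plate3 [ 0.60115962 -0.17976286  0.026     ] wells dir [array([ 0.6273, -0.1874,  0.026 ]), array([ 0.5737, -0.1715,  0.026 ])]
```

```bash
python3 - <<'E'
from h import *
yp,yt=np.radians(9.1),np.radians(-8.9)
x,y=.5588,.1636
env.reach([x,y,.17],q(yp)); env.movel([x,y,.0985],velocity=.1)
env.grip(.05,f_grip=20); s=env.get_state(); print(s['tcp_pos'],s['opening'],s['gripper_force'],s['time'])
env.movel([x,y,.2],velocity=.12); s=env.get_state(); print(s['opening'],s['gripper_force'],s['force'])
env.reach([.601,-.180,.2],q(yt)); env.movel([.601,-.180,.110],velocity=.1)
env.dwell(.3); f0=env.get_state()['force']
hit=env.movel([.601,-.180,.089],velocity=.015,stop_force=2.0); s=env.get_state(); print(hit,s['tcp_pos'],s['force']-f0,s['opening'],s['time'])
E
```

```text
[0.55922642 0.16374657 0.09929347] 0.058983003325990886 21.272176802158356 5.4833
0.05951162642009257 21.77178382873535 [ 0.16414706 -0.73952029 -0.69397959]
True [ 0.60095566 -0.17997856  0.09531107] [-1.42839869 -0.29181185  5.72649747] 0.059061935459922214 10.075
```

```bash
python3 - <<'E'
from h import *
env.grip(.070); s=env.get_state(); print(s['opening'],s['force'])
env.dwell(.3)
env.movel([.601,-.180,.20],velocity=.12)
yt=np.radians(-8.9)
env.reach([.52,-.166,.25],q(yt)); env.dwell(.2)
c=calibration('wrist'); p,d=camera('wrist'); cv2.imwrite('pics/placed.png',p); np.savez('placed.npz',p=p,d=d,**{k:np.array(v) for k,v in c.items()})
print(env.get_state()['time'])
E
```

```text
0.06979601861953633 [-0.14208918  0.08994703  0.14564515]
12.3833
```

View pics/placed.png

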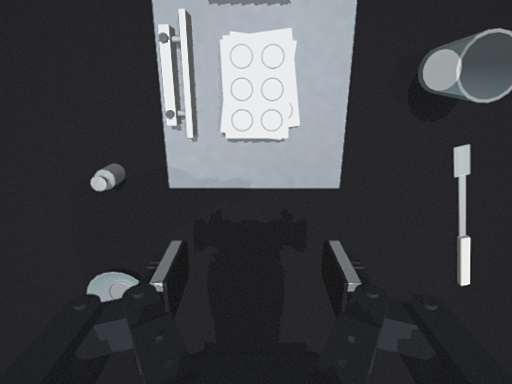

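Plate_4 lies squarely on the stack at (256,88), let go. Now the first tap towards the end stop.

```bash
cat >> h.py <<'E'
C=np.array([.6052,-.1775]); YT=np.radians(-8.9)
ex=np.array([np.cos(YT),np.sin(YT)]); ey=np.array([-np.sin(YT),np.cos(YT)])
def w(x,y,z): return list(C+ex*x+ey*y)+[z]
def t(p): d=np.array(p[:2])-C; return np.array([d@ex,d@ey,p[2]]).round(4)
def rep(n,r=None):
    s=env.get_state(); f=s['force']; print(n,r,t(s['tcp_pos']),'Fx,Fy,Fz',np.round([f[:2]@ex,f[:2]@ey,f[2]],2),round(s['time'],1))
def snapw(n):
    env.dwell(.2); c=calibration('wrist'); p,d=camera('wrist'); cv2.imwrite(f'pics/{n}.png',p); np.savez(n+'.npz',p=p,d=d,**{k:np.array(v) for k,v in c.items()})
def tapx(y,x1,sf=4,x0=-.08,xm=-.034):
    env.grip(.025); env.reach(w(x0,y,.15),q(YT)); env.movel(w(x0,y,.083),velocity=.1); env.dwell(.2); rep('x start')
    r=env.movel(w(xm,y,.083),velocity=.025,stop_force=7); rep('x mid',r)
    r=env.movel(w(x1,y,.083),velocity=.01,stop_force=sf); rep('x tap',r)
E
python3 - <<'E'
from h import *
tapx(-.004,-.0225)
for n in range(1): camera
c=calibration('wrist'); p,d=camera('wrist'); cv2.imwrite('pics/tapx.png',p); np.savez('tapx.npz',p=p,d=d,**{k:np.array(v) for k,v in c.items()})
E
```

```text
x start None [-0.0796 -0.0041  0.0837] Fx,Fy,Fz [ 0.34 -0.88  0.01] 14.4
x mid False [-0.034 -0.004  0.083] Fx,Fy,Fz [-1.35  1.54  0.05] 16.4
x tap True [-0.0283 -0.0043  0.0823] Fx,Fy,Fz [-0.45 -0.34 -0.1 ] 17.1
```

View pics/tapx.png

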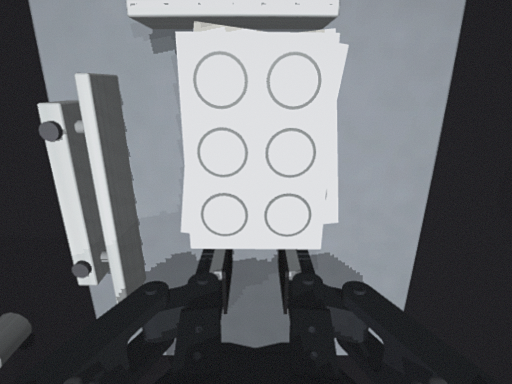

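The stack is close to the end bar (bar edge at row ~17, top plate edge at row ~31). A rotated lower plate leads at (200,25), so it isn't flush yet and I'll push on.

```bash
python3 - <<'E'
from h import *
for i in range(2):
    r=env.movel(w(-.0225,-.004,.083),velocity=.01,stop_force=4.5); rep('x',r)
    env.dwell(.15); rep('hold')
c=calibration('wrist'); p,d=camera('wrist'); cv2.imwrite('pics/tapx2.png',p)
E
```

```text
x True [-0.0257 -0.0046  0.0816] Fx,Fy,Fz [-0.37 -0.17  0.3 ] 17.7
hold None [-0.0263 -0.0045  0.0811] Fx,Fy,Fz [ 0.57  0.51 -0.37] 17.9
x False [-0.0232 -0.0041  0.0826] Fx,Fy,Fz [-4.15 -0.26 -2.33] 18.5
hold None [-0.0229 -0.004   0.0828] Fx,Fy,Fz [-3.58  0.15 -1.9 ] 18.6
```

View pics/tapx2.png

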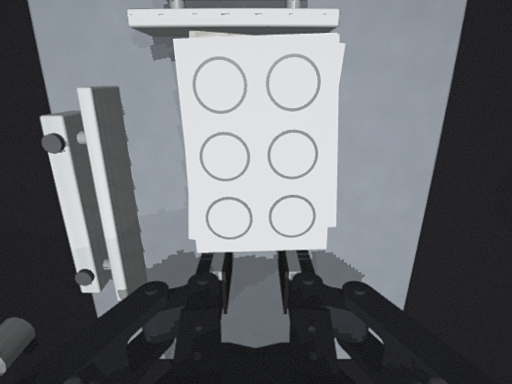

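```bash
python3 - <<'E'
from h import *
def bar():
    c=calibration('wrist'); p,d=camera('wrist'); g=p.min(2).astype(int)
    out=[]
    for u in (150,180,230,280,320):
        col=g[5:45,u]; out.append(5+np.argmin(np.diff(cv2.GaussianBlur(col.astype(np.float32),(1,5),0).ravel()[:25])))
    print('bar rows',out,[t(onz(c,(u,v),.034))[:2].tolist() for u,v in zip((150,180,230,280,320),out)]); return p
bar()
r=env.movel(w(-.0215,-.004,.083),velocity=.01,stop_force=4); env.dwell(.2); rep('x',r); p=bar()
env.movel(w(-.045,-.004,.083),velocity=.05); env.movel(w(-.06,-.004,.17),velocity=.12); env.dwell(.2); snapw('afterx'); bar()
rep('end')
E
```

```text
bar rows [np.int64(26), np.int64(25), np.int64(25), np.int64(25), np.int64(25)] [[0.0809, 0.0336], [0.0811, 0.023], [0.081, 0.0053], [0.081, -0.0123], [0.0811, -0.0264]]
x False [-0.0218 -0.004   0.0829] Fx,Fy,Fz [-4.94  0.   -0.45] 19.2
bar rows [np.int64(26), np.int64(26), np.int64(26), np.int64(26), np.int64(26)] [[0.0819, 0.0336], [0.0818, 0.023], [0.0817, 0.0053], [0.0817, -0.0124], [0.0818, -0.0265]]
bar rows [np.int64(12), np.int64(9), np.int64(19), np.int64(7), np.int64(9)] [[0.065, 0.0604], [0.0665, 0.0419], [0.0609, 0.0118], [0.0674, -0.0186], [0.0665, -0.0429]]
end None [-0.06   -0.004   0.1698] Fx,Fy,Fz [-0.06 -0.33 -0.09] 21.2
```

View pics/afterx.png

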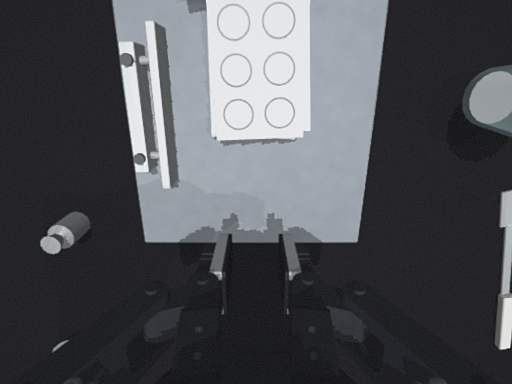

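The x-tap worked: the bar went from ~0.079 to 0.082 at about 5 N. The stack is now much tidier, with its lower edge at rows 130–138. Next is the side tap.

```bash
cat >> h.py <<'E'
QY=q(YT+np.pi/2); ZY=.0805
def starty(x,y0=-.076):
    env.grip(.05); env.reach(w(x,y0,.17),QY); env.movel(w(x,y0,ZY),velocity=.1); env.dwell(.2); rep('y start')
def pushy(x,y,v=.01,sf=4.5):
    r=env.movel(w(x,y,ZY),velocity=v,stop_force=sf); env.dwell(.2); rep(f'y->{y}',r)
E
python3 - <<'E'
from h import *
starty(.028); pushy(.028,-.026,.025,7); pushy(.028,-.0165); pushy(.028,-.0155)
snapw('tapy')
E
```

```text
y start None [ 0.0284 -0.0761  0.0813] Fx,Fy,Fz [-0.84 -0.08  0.12] 24.2
y->-0.026 False [ 0.028  -0.0261  0.0805] Fx,Fy,Fz [ 0.57 -1.69  0.14] 26.5
y->-0.0165 False [ 0.028  -0.0166  0.0805] Fx,Fy,Fz [-0.45 -2.54  0.22] 27.8
y->-0.0155 False [ 0.028  -0.0153  0.0805] Fx,Fy,Fz [-0.   -2.1   0.04] 28.3
```

View pics/tapy.png

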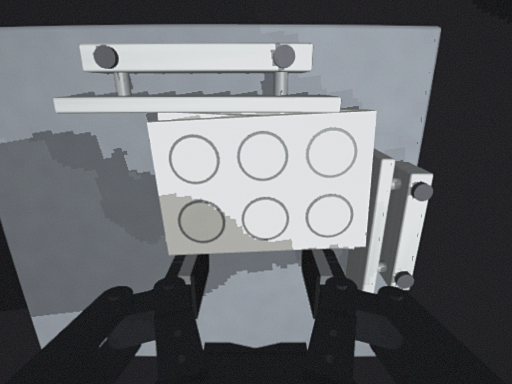

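The stack is about to touch the side bar (bar front at row ~110, with the top plate's edge at rows 111–122). I'll continue in small steps.

```bash
python3 - <<'E'
from h import *
for y in (-.0145,-.0135,-.0125,-.0115,-.0105,-.0095):
    pushy(.028,y,sf=4)
    f=env.get_state()['force'][:2]@ey
    if f<-4.6: break
snapw('tapy2')
E
```

```text
y->-0.0145 False [ 0.028  -0.0146  0.0805] Fx,Fy,Fz [-1.06 -2.61 -0.58] 29.0
y->-0.0135 False [ 0.028  -0.0135  0.0805] Fx,Fy,Fz [-0.4  -3.24 -0.42] 29.4
y->-0.0125 False [ 0.028  -0.0124  0.0805] Fx,Fy,Fz [-0.49 -2.95  0.02] 29.9
y->-0.0115 False [ 0.028  -0.0115  0.0805] Fx,Fy,Fz [-0.01 -2.96 -0.99] 30.3
y->-0.0105 False [ 0.028  -0.0108  0.0805] Fx,Fy,Fz [-0.95 -3.96 -0.74] 30.8
y->-0.0095 False [ 0.028  -0.01    0.0805] Fx,Fy,Fz [ 0.63 -5.06  0.39] 31.2
```

View pics/tapy2.png

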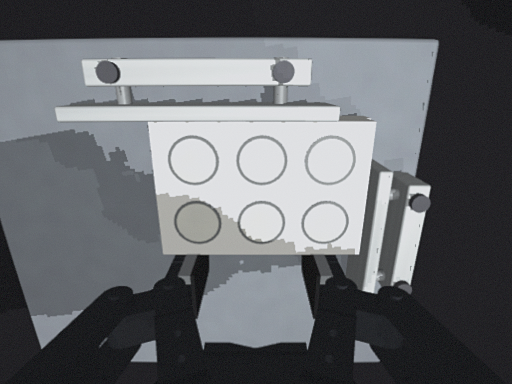

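```bash
python3 - <<'E'
from h import *
env.movel(w(.028,-.035,ZY),velocity=.05); env.movel(w(.028,-.05,.17),velocity=.12)
y=.020
tapx(y,-.0245,sf=4,xm=-.031,x0=-.06)
for x in (-.0235,-.0225,-.0215,-.0205):
    env.movel(w(x,y,.083),velocity=.01,stop_force=4); env.dwell(.2); rep('x')
    if env.get_state()['force'][:2]@ex<-4.6: break
env.movel(w(-.045,y,.083),velocity=.05); env.movel(w(-.06,y,.17),velocity=.12)
starty(.028,-.055); pushy(.028,-.022,.025,7); pushy(.028,-.0125)
for yy in (-.0115,-.0105,-.0095):
    pushy(.028,yy,sf=4)
    if env.get_state()['force'][:2]@ey<-4.6: break
env.movel(w(.028,-.035,ZY),velocity=.05); env.movel(w(.028,-.05,.17),velocity=.12)
env.reach(w(-.02,.01,.30),q(YT)); snapw('final'); rep('end')
E
```

```text
x start None [-0.0595  0.02    0.0837] Fx,Fy,Fz [-0.77  0.35  0.49] 35.8
x mid False [-0.0312  0.02    0.083 ] Fx,Fy,Fz [0.56 0.77 0.15] 37.1
x tap False [-0.0245  0.02    0.0829] Fx,Fy,Fz [ 0.08 -0.04 -0.63] 37.9
x None [-0.0235  0.02    0.083 ] Fx,Fy,Fz [-0.61 -0.52  0.09] 38.3
x None [-0.0225  0.02    0.083 ] Fx,Fy,Fz [-2.08 -0.46 -0.98] 38.8
x None [-0.0219  0.0199  0.0829] Fx,Fy,Fz [-3.38 -1.09  1.45] 39.2
x None [-0.021   0.0199  0.0828] Fx,Fy,Fz [-5.44 -0.64  2.89] 39.7
y start None [ 0.0284 -0.055   0.0813] Fx,Fy,Fz [ 0.37 -0.1  -0.9 ] 44.1
y->-0.022 False [ 0.028  -0.0221  0.0805] Fx,Fy,Fz [-0.05 -0.28 -0.01] 45.8
y->-0.0125 False [ 0.028  -0.0126  0.0805] Fx,Fy,Fz [ 0.46 -0.03  0.15] 47.1
y->-0.0115 False [ 0.0279 -0.012   0.0805] Fx,Fy,Fz [-0.08 -2.07  0.63] 47.5
y->-0.0105 False [ 0.0279 -0.0111  0.0805] Fx,Fy,Fz [-0.11 -4.51  0.61] 48.0
y->-0.0095 False [ 0.0279 -0.0101  0.0805] Fx,Fy,Fz [-0.87 -5.46  1.26] 48.4
end None [-0.02    0.0098  0.2995] Fx,Fy,Fz [-0.37  0.51  0.24] 51.5
```

```bash
python3 - <<'E'
from h import *
z=np.load('final.npz'); c={k:z[k] for k in ('fx','fy','cx','cy','k1','rvec','tvec')}; g=z['p'].min(2)
V=cloud(c,z['d']); tx=(V[...,:2]-C)@ex; ty=(V[...,:2]-C)@ey
m=((tx>-.03)&(tx<.074)&(ty>-.03)&(ty<.052)&(V[...,2]>.014)).astype(np.uint8)
m[g<150]=0
for zr in ((.014,.05),(.029,.05)):
    n=m*((V[...,2]>zr[0])).astype(np.uint8); n=cv2.morphologyEx(n,cv2.MORPH_CLOSE,np.ones((7,7)))
    k=max(cv2.findContours(n,cv2.RETR_EXTERNAL,cv2.CHAIN_APPROX_NONE)[0],key=cv2.contourArea)
    Q=np.array([t(onz(c,a[0],.032))[:2] for a in k],np.float32); r=cv2.minAreaRect(Q); print(zr,np.round(r[0],4),np.round(r[1],4),r[2])
s=m>0; print('z pct',np.percentile(V[...,2][s],[5,50,95]).round(4),g[s].mean(), env.get_state()['time'])
E
```

```text
(0.014, 0.05) [0.0316 0.0261] [0.0846 0.0518] 0.0
(0.029, 0.05) [0.0316 0.0261] [0.0846 0.0518] 0.0
z pct [0.0303 0.0316 0.2375] 242.78763785586048 51.5417
```

```bash
python3 - <<'E'
from h import *
z=np.load('final.npz'); c={k:z[k] for k in ('fx','fy','cx','cy','k1','rvec','tvec')}; g=z['p'].min(2)
V=cloud(c,z['d']); tx=(V[...,:2]-C)@ex; ty=(V[...,:2]-C)@ey; Z=V[...,2]
ok=(Z<.045)&(tx>-.05)&(ty>-.05)
for lo,hi in ((.011,.028),(.028,.045)):
    s=ok&(Z>lo)&(Z<hi)
    print((lo,hi),s.sum(),'minx by y',[np.percentile(tx[s&(abs(ty-a)<.004)&(tx<.03)],3).round(4) if (s&(abs(ty-a)<.004)&(tx<.03)).sum()>5 else None for a in (.002,.014,.026,.038,.048)],
     'miny by x',[np.percentile(ty[s&(abs(tx-a)<.004)&(ty<.02)],3).round(4) if (s&(abs(tx-a)<.004)&(ty<.02)).sum()>5 else None for a in (-.005,.01,.03,.05,.065)],
     'maxx',[np.percentile(tx[s&(abs(ty-a)<.004)&(tx<.0785)],99).round(4) for a in (.01,.026,.04)] if hi>.04 else '')
E
```

```text
(0.011, 0.028) 1117 minx by y [None, None, None, None, None] miny by x [None, None, None, None, None] maxx 
(0.028, 0.045) 7376 minx by y [np.float64(-0.0097), np.float64(-0.0097), np.float64(-0.0097), np.float64(-0.0097), np.float64(-0.0097)] miny by x [np.float64(0.0012), np.float64(0.0013), np.float64(0.0004), np.float64(0.0006), np.float64(0.0008)] maxx [np.float64(0.0779), np.float64(0.0779), np.float64(0.0779)]
```

```bash
python3 -c "
from h import *
print(job.job_done())"
```

```text
the job is handed in; nothing more can be done
None
```

I laid plate_4 on the stack, tapped the stack against both stops twice (stops estimated to give about 2–3 mm each time), and handed the job in at about 51.5 s; the last wrist image shows straight, flush free edges with no lower plate sticking out, no verdict was returned, and I viewed 11 pictures, one over the limit of 10.

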